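# Free the extractor fan and spin-test it

### The arm

A 6-joint arm with a two-finger parallel gripper is mounted at the origin on a cart in front of the work surface, level with it; the furniture and walls round the work are solid. World frame = base frame: x ahead of the robot, y to its left, z up, the work surface at z = 0. Lengths are in m, angles in degrees, forces in N, time in s.
With the tool pointing down it reaches from about 0.4 to 0.825 m from the base axis. Payload 7 kg.
Tool frame: the origin (TCP) lies at the very end of the fingers, on their centre line; the grasp point (between the pads) lies r.pinch_z behind it (r.pinch_z is the distance from the TCP to the grasp point, in m); z points along the fingers, y is the direction in which the jaws open and shut (so a half turn about z gives the same grasp; the last joint's range is limited). The gripper opens to 88 mm and grips with 3 to 60 N. Pads are 19 mm wide; open, the fingers measure 130 mm over their backs; the gripper's body (78 mm by 193 mm) begins 47 mm behind the grasp point.
Start: joints at [90.304, 20.546, 0.682, 0, -70.136, -16.507], TCP at [0.188, 0.648, 0.227] pointing down, gripper open.
Joint ranges: [-176.03, 176.03], [-82.01, 121.73], [-58.28, 71.71], [-173.87, 95.51], [-174.79, -0.11], [-173.66, 173.66]. Speed limits (degrees/s): [136.94, 136.94, 172.46, 180, 180, 180].

### API

Orientations are given as [roll, pitch, yaw] about the fixed x, y, z axes, in that order (R = Rz(yaw) Ry(pitch) Rx(roll)).
In Python, from plant import r gives the robot as it stands. The module is installed in compiled form; this text tells all that it offers.
- The arm moves only by the tool servo_tool, never from a script. Its argument "steps" is a list of rows, each a list of 5 numbers: the finger opening in cm, from 0 to 8.76, then the shift along the tool's x, y, z in cm, then the turn about the tool's z in degrees. In form: [[fingers, x, y, z, spin], ...]. A call has 1 to 8 rows; each row shifts and turns the commanded pose from where the row before left it, along the tool's axes as they then stand; what a row does not reach is not made up. A row lasts 1/8 s, in which the tool goes at most 62.5 mm and 10.7 degrees, less where a joint would pass 70% of its speed; a pose out of reach is approached as far as the arm can. A call with a gripper value outside its range is refused whole. The fingers move at their own pace and stop on an object; "squeeze" is the grip in N (left out, the last holds). Time passes only in rows, so rows that do not move let the fingers close. It gives the time, the measured TCP pose, the force and the opening at its end, in the units of the state.
- r.get_state(): the state, without advancing time (a new reading comes with each control period).
- r.capture(name): name is "side" or "top"; returns the picture (420x560x3 uint8, red, green, blue); there is no depth.
- r.calibration(name): a dict with "K" (3x3 intrinsics, pixels), "dist_coeffs" ([k1, k2, p1, p2, k3] as OpenCV has them; the pictures are not rectified), "rvec" (rotation vector, rad) and "tvec" (3), from world to camera coordinates, as OpenCV has them. Camera axes: x right, y down, z forward; pixel columns grow to the right and rows downward; lengths in m; the calibration is good to about 2 mm. A picture is of the moment at which its call begins. calibration takes no time and is no camera call.
- r.close_job(): hands the job in, once; it reports no verdict.
The state is a dict: "time_s": time; "joints": joint angles; "qd": joint speeds; "joint_torque": joint torques, N m; "tcp_pos": TCP position; "eef_rot": TCP orientation; "contact_force": force on the tool from outside, world axes, zero at the start; "moment": the same for the moment, N m; "gripper_width": finger opening in m.
Only numpy, scipy, OpenCV 4.12 (cv2) and the standard library are available. Lean on these libraries where they do the work, as an engineer would, in place of code of your own. Each camera call takes 0.05 s, during which the arm holds its last target.

### The job

A screwdriver has slid down the chute of the open dust-extractor fan and blocks its vanes: take it out and lay it flat in the green tray. Then spin the fan wheel by hand to check that it turns freely: push a vane and take your hand away, so that the wheel goes round more than once, the same way, and is still running by itself. Leave it with the guard open until it has run down and stands still, then swing the round grille guard over it, fully home against its stop, without upsetting the other things on the bench.

Things in the scene. Friction and masses are not known exactly. Their poses are not given: they have to be found in the camera images.
- extractor: The fan unit, fixed to the bench: a blue plinth 200x200 mm, 34 mm high. Origin at the plinth's centre at bench height, on the vertical axis of the fan wheel; z up. The wheel sits in a round wall of outer radius 91 mm, top 76 mm high, open 36 degrees either side of the unit's +y toward the chute. Heights here and below are above the bench.
- chute_end (a point): Middle of the outer edge of the flat blue chute, on its top: 225 mm from the unit's origin along its +y, 40 mm high. The chute is 120 mm wide and has no sides.
- impeller (a joint): Angle of the fan wheel about its vertical axis, rad, positive counter-clockwise from above; no limit, either way will do; starts within 0.12 of 0. The bearing is light (wheel inertia about 0.0008 kg m2): let go at 3 rad/s (vane pushed at about 0.17 m/s) it runs on for some 5 to 7 rad and stops in about 6 s, from 5 rad/s for 10 to 13 rad and 7 s. Pushes the same way add up.
- impeller_hub (a point): On the wheel's axis, on top of the hub (radius 19 mm), 68 mm high; a small nut stands 6 mm above it. The aluminium back plate of the wheel (radius 77 mm) has its top 40 mm high.
- red_vane (a point): Middle of the top edge of the red vane; turns with the wheel. Five flat upright vanes, 72 degrees apart, stand radially on the back plate: 4 mm thick, from radius 19 to 75 mm, 40 to 72 mm high. With the joint at 0 the red one is 36 degrees counter-clockwise (from above) of the unit's +y. The four others are bare metal.
- guard (a joint): Angle of the swing-over guard about its vertical post, rad: 0 = closed over the wheel, against its stop; grows as it opens, counter-clockwise from above (so it closes clockwise), to 2.2. Starts open at 1.6 to 2.1, out over the unit's -y side. Stays where it is left; 0.12 N m (0.7 N at the knob) moves it, plus slight damping.
- guard_post (a point): Top of the steel post, the guard's pivot axis: at x = +78, y = -78 mm of the unit, 81 mm high. The guard is a dark steel grille disc 178 mm in diameter, its underside 81 mm and its top 87 mm high, the disc's centre 110 mm from the post axis.
- guard_knob (a point): The guard's upright black knob, about 22 mm in diameter, on the rim of the guard opposite to the post, 180 mm from the post axis (closed: over the line from the post through the wheel's axis). This point is on the knob's axis 107 mm high; the knob's foot is 85 mm and its top 121 mm high. Turns with the guard.
- screwdriver: Flat screwdriver with an orange fluted handle, 157 mm long, 0.05 kg, handle 20 mm wide and 18 mm high. Origin at the junction of handle and blade, on the underside; handle along its own +y (0 to 78 mm), thin blade along -y to -78 mm. It starts lying on the chute, blade about 30 mm in between two vanes, handle pointing out along the unit's +y.
- screwdriver_handle (a point): Middle of the screwdriver's handle, 39 mm from the junction, 9 mm above its underside.
- screwdriver_tip (a point): Tip end of the blade, 76 mm from the junction on the other side.
- tray: Shallow open green tray, fixed, outside 230 mm (x) by 140 mm (y), 18 mm high, walls and floor about 4 mm. Origin at the centre of its underside. The black shades of two desk lamps hang over the bench beyond the tray and the guard (x over 0.65 m, y -0.1 to -0.5): keep the arm's swings nearer to the robot.
- bead_jar_1: Bystander, to be left alone: a clear jar of pink beads with a white screw cap, 44 mm wide, 52 mm tall. Origin at the centre of its underside.
- bead_jar_2: Bystander, to be left alone: a clear jar of blue beads with a gold cap, 52 mm wide, 46 mm tall. Origin at the centre of its underside.
- spool_2: Bystander, to be left alone: a spool of green thread, 44 mm wide, 46 mm tall. Origin at the centre of its underside.
- tea_glass: Bystander, to be left alone: a mug-shaped glass with a handle, 75x101 mm, 92 mm tall. Origin at the centre of its underside.

How it is judged:
By the outcome, as a careful person would: the job done as asked, in the order asked, and still so for the second after the job is handed in, with the robot touching nothing.
It also fails if it takes over 72 s, if anything falls off the work surface, if the arm or the gripper's body presses on something with over 40 N, if the wrist force passes 120 N, or if a joint passes its speed limit or range.

## Working session

There is one attempt and no reset: what is moved stays moved. The work goes in short steps, Python scripts to look and compute and a tool call to move; the robot and the scene stay as the last step left them, time stands still between calls to the robot, and variables do not carry over. Pictures are saved under pics/ and viewed, and the job is handed in when it is done.

Besides the shell and the picture viewer there is one more tool, called after ">>>" by a JSON object that holds its "method" and its "body", one argument or row to a line. servo_tool: Moves the arm, as the interface text tells. Its arguments: {"type":"object","properties":{"steps":{"type":"array","items":{"type":"array","items":{"type":"number"}}},"squeeze":{"type":"number"}},"required":["steps"]}

```bash
mkdir -p pics; ls
python3 - <<'E'
from plant import r
import cv2
s=r.get_state()
for k,v in s.items(): print(k,v)
print(r.pinch_z)
for n in("top","side"):
    im=r.capture(n); cv2.imwrite(f"pics/{n}0.png",im[:,:,::-1])
    c=r.calibration(n); print(n,c)
E
```

```text
pics
time_s 0.0
joints [ 9.03028348e+01  2.05911486e+01  6.34323056e-01 -1.87256535e-02
 -7.01369476e+01 -1.65073351e+01]
qd [-0.02610896 -0.00924646  0.01757051  0.02094041  0.05371845  0.00438283]
joint_torque [ 2.82479086e-04 -5.82724750e+01  2.93055439e+01  6.99741125e+00
  6.92023285e-03 -1.56121405e-04]
tcp_pos [0.18826301 0.64770578 0.22563449]
eef_rot [ 1.79905090e+02 -9.76909299e-03 -1.62108691e+01]
contact_force [-1.08014229 -0.73862791  0.12869954]
moment [-0.0117228   0.03269493 -0.0261235 ]
gripper_width 0.08775872995183773
0.0188
top {'K': array([[459.68191438,   0.        , 277.47434928],
       [  0.        , 459.68191438, 214.22927578],
       [  0.        ,   0.        ,   1.        ]]), 'dist_coeffs': array([-0.11619451,  0.        ,  0.        ,  0.        ,  0.        ]), 'rvec': array([ 2.11593856, -2.15538303,  0.19580402]), 'tvec': array([-9.02066098e-04,  5.71181734e-01,  1.17249596e+00])}
side {'K': array([[531.54614881,   0.        , 282.05072681],
       [  0.        , 531.54614881, 207.54817587],
       [  0.        ,   0.        ,   1.        ]]), 'dist_coeffs': array([-0.05242686,  0.        ,  0.        ,  0.        ,  0.        ]), 'rvec': array([ 0.05356039, -2.59138106,  1.73153898]), 'tvec': array([0.58135425, 0.09489469, 1.3008731 ])}
```

View pics/top0.png

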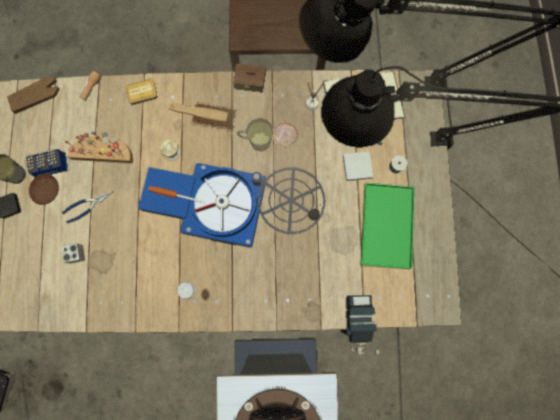

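View pics/side0.png

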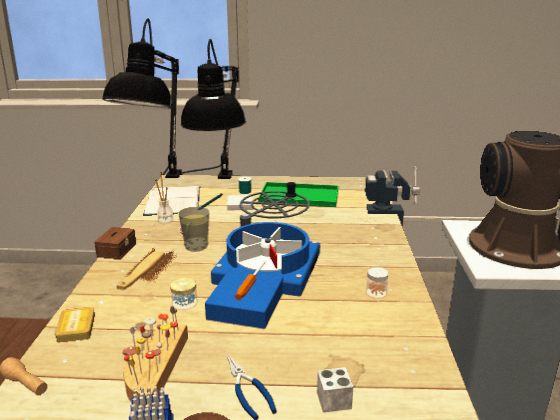

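```bash
cat > h.py <<'E'
from plant import r
import cv2, numpy as np
C={n:r.calibration(n) for n in("top","side")}
def ray(n,uv):
    c=C[n];R=cv2.Rodrigues(c["rvec"])[0]
    p=cv2.undistortPoints(np.array([[uv]],float),c["K"],c["dist_coeffs"])[0,0]
    return -R.T@c["tvec"],R.T@np.array([p[0],p[1],1])
def onz(n,uv,z):
    o,d=ray(n,uv);return o+d*(z-o[2])/d[2]
def proj(n,P):
    c=C[n];return cv2.projectPoints(np.array(P,float).reshape(-1,3),c["rvec"],c["tvec"],c["K"],c["dist_coeffs"])[0][:,0]
def tri(a,b):
    o1,d1=ray("top",a);o2,d2=ray("side",b)
    A=np.stack([d1,-d2],1);t=np.linalg.lstsq(A,o2-o1,rcond=None)[0]
    p,q=o1+d1*t[0],o2+d2*t[1];return (p+q)/2,np.linalg.norm(p-q)
def blobs(im,lo,hi,amin=15):
    h=cv2.cvtColor(im,cv2.COLOR_RGB2HSV);m=cv2.inRange(h,lo,hi)
    n,l,s,c=cv2.connectedComponentsWithStats(m)
    return [(c[i].round(1),s[i]) for i in range(1,n) if s[i][4]>=amin],m
def crop(n,x0,y0,x1,y1,k,name,im=None):
    im=r.capture(n) if im is None else im
    c=cv2.resize(im[y0:y1,x0:x1],None,fx=k,fy=k,interpolation=cv2.INTER_CUBIC)
    cv2.imwrite("pics/"+name,c[:,:,::-1])
E
python3 - <<'E'
from h import *
for n in C: print(n, ray(n,(280,210)))
im=cv2.imread("pics/top0.png")[:,:,::-1].copy()
si=cv2.imread("pics/side0.png")[:,:,::-1].copy()
crop("top",130,130,330,260,4,"c0.png",im)
crop("side",190,160,350,330,3.5,"c1.png",si)
print(proj("top",[[.188,.648,.227]]),proj("side",[[.188,.648,.227]]))
for nm,lo,hi in(("green",(50,120,60),(75,255,255)),("blue",(100,150,60),(125,255,255)),("orange",(3,150,100),(14,255,255)),("red",(0,150,60),(4,255,255)),("red2",(172,120,60),(180,255,255))):
  for n,i in(("top",im),("side",si)):
    print(nm,n,[(tuple(map(float,c)),s.tolist()) for c,s in blobs(i,lo,hi)[0]])
E
```

```text
top (array([0.36119088, 0.0028747 , 1.2532075 ]), array([ 0.1807089 , -0.01737671, -0.9834415 ]))
side (array([0.53094841, 1.18900692, 0.58617823]), array([ 0.04322708, -0.92112814, -0.38689861]))
[[ -8.87084972 371.9627845 ]] [[587.75083796 316.25755493]]
green top [((387.2, 226.4), [362, 184, 51, 84, 3878])]
green side [((275.0, 186.5), [262, 182, 26, 10, 207]), ((318.3, 193.8), [295, 183, 44, 24, 793]), ((276.2, 193.6), [266, 193, 20, 3, 41]), ((262.2, 199.0), [259, 197, 8, 5, 27]), ((276.3, 197.0), [270, 196, 15, 3, 38]), ((299.6, 199.7), [292, 196, 15, 8, 66]), ((290.1, 200.7), [285, 198, 11, 6, 37])]
blue top [((62.9, 158.0), [60, 153, 6, 15, 32]), ((193.7, 202.5), [140, 164, 118, 81, 3259]), ((215.7, 174.3), [207, 173, 19, 5, 22])]
blue side [((258.2, 277.8), [205, 222, 114, 106, 5925]), ((264.5, 393.5), [252, 379, 23, 33, 183]), ((244.3, 401.7), [236, 384, 22, 34, 188]), ((166.9, 409.0), [164, 395, 9, 25, 107])]
orange top [((163.1, 191.4), [150, 187, 26, 10, 120])]
orange side [((114.1, 235.3), [95, 227, 39, 17, 360]), ((157.6, 266.4), [141, 252, 31, 28, 189]), ((245.8, 286.8), [235, 274, 21, 26, 166]), ((163.0, 316.3), [158, 314, 11, 6, 48]), ((16.9, 337.4), [0, 318, 46, 47, 795]), ((173.5, 324.4), [170, 322, 8, 6, 37]), ((142.0, 328.5), [140, 325, 5, 8, 27]), ((178.5, 340.9), [174, 331, 10, 20, 24]), ((150.6, 354.7), [145, 351, 16, 8, 66]), ((126.2, 357.5), [124, 354, 6, 7, 28]), ((2.7, 376.7), [0, 372, 9, 10, 47]), ((14.7, 378.7), [10, 377, 11, 5, 19]), ((129.3, 392.1), [126, 385, 8, 15, 46]), ((206.6, 416.6), [186, 413, 42, 7, 207])]
red top []
red side [((273.0, 255.2), [270, 244, 7, 24, 93])]
red2 top []
red2 side []
```

View pics/c0.png

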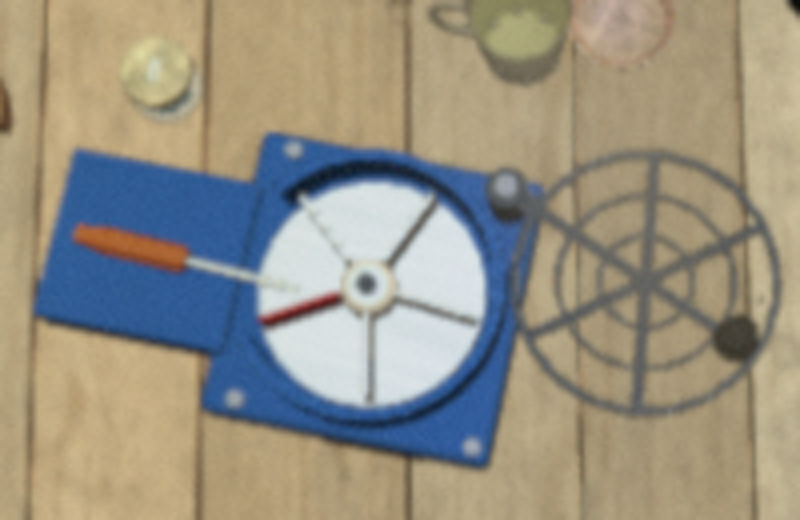

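View pics/c1.png

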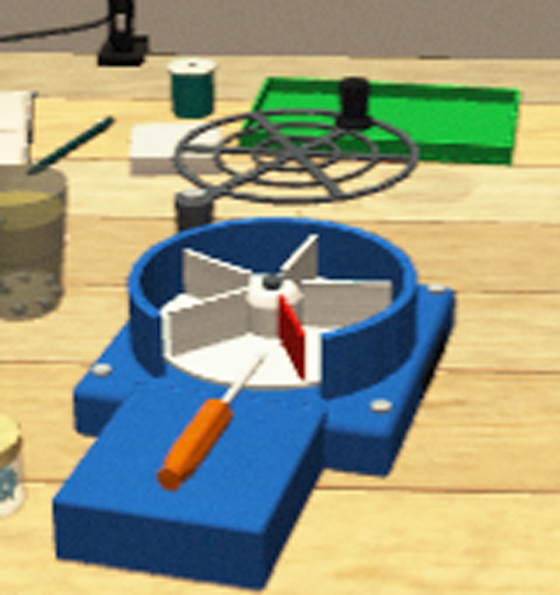

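Run:
```python
from h import *
im=cv2.imread("pics/top0.png")[:,:,::-1].copy()
T=lambda u,v:(u/4+130-.375,v/4+130-.375)
S=lambda u,v:(u/3.5+190-.36,v/3.5+160-.36)
f=lambda *a:print(a[0],np.round(a[1]*1000,1))
hub=onz("top",T(367,284),.074);f("hub nut",hub)
f("hub tri",tri(T(367,284),S(272,283))[0])
post=onz("top",T(507,190),.081);f("post",post)   # may be a cap
kn=onz("top",T(737,338),.121);f("knob",kn)
f("knob tri",tri(T(737,338),S(355,82))[0])
a=onz("top",T(77,150),.04);b=onz("top",T(37,317),.04);f("chute corners",np.array([a,b,(a+b)/2]))
f("plate corners .034",np.array([onz("top",T(*p),.034) for p in((265,133),(487,467),(203,408),(541,185))]))
for z in(.049,):f("handle end/junc",np.array([onz("top",T(80,234),z),onz("top",T(186,258),z)]))
f("tip",onz("top",T(297,288),.042))
f("red vane",np.array([onz("top",T(263,322),.072),onz("top",T(340,297),.072)]))
bl,m=blobs(im,(50,120,60),(75,255,255),500)
c=max(cv2.findContours(m,0,2)[0],key=cv2.contourArea)
q=cv2.boxPoints(cv2.minAreaRect(c))
f("tray corners",np.array([onz("top",p,.018) for p in q]));f("tray c",np.mean([onz("top",p,.018) for p in q],0))
# others
f("jar blue",onz("top",T(157,72),.046));f("tea",onz("top",(260,135),.06)); f("jarpink",onz("top",(185,291),.052));f("spool",onz("top",(399,163),.046))
```

```text
hub nut [605.6 135.1  74. ]
hub tri [607.5 135.5  70. ]
post [665.5  42.5  81. ]
knob [ 557.2 -101.7  121. ]
knob tri [ 560.2 -102.   119.2]
chute corners [[710.5 339.6  40. ]
 [594.1 363.3  40. ]
 [652.3 351.4  40. ]]
plate corners .034 [[721.4 210.5  34. ]
 [488.2  59.5  34. ]
 [531.  249.9  34. ]
 [680.8  20.8  34. ]]
handle end/junc [[649.  333.   49. ]
 [630.9 260.2  49. ]]
tip [610.3 185.9  42. ]
red vane [[581.9 203.6  72. ]
 [597.6 153.   72. ]]
tray corners [[ 430.7 -235.1   18. ]
 [ 658.  -251.5   18. ]
 [ 652.9 -391.6   18. ]
 [ 424.3 -370.8   18. ]]
tray c [ 541.5 -312.3   18. ]
jar blue [763.2 284.1  46. ]
tea [789.3  32.1  60. ]
jarpink [372.8 232.3  52. ]
spool [ 708.9 -348.7   46. ]
```

>>> {"method": "servo_tool", "body": {
  "steps": [
    [7, 5.3, 2.1, 0, 0],
    [7, 5.3, 2.1, 0, 0],
    [7, 5.3, 2.1, 0, 0],
    [7, 5.3, 2.1, 0, 0],
    [7, 5.3, 2.1, 0, 0],
    [7, 5.3, 2.1, 0, 0],
    [7, 5.3, 2.1, 0, 0],
    [7, 5.3, 2.1, 0, 0]
  ],
  "squeeze": 20
}}

```text
time_s: 1.1
tcp_pos: [0.5498, 0.3672, 0.2263]
eef_rot: [180.0, 0.0, -16.2]
contact_force: [0.4, 0.8, 0.1]
gripper_width: 0.0706
```

>>> {"method": "servo_tool", "body": {
  "steps": [
    [7, 5.3, 2.1, 0, 0],
    [7, 5.3, 2.1, 0, 0],
    [6, 0, 0, 0, 10.5],
    [6, 0, 0, 0, 10.5],
    [6, 0, 0, 0, 10.5],
    [6, 0, 0, 0, 10.5],
    [6, 0, 0, 0, 10.5],
    [6, 0, 0, 0, 10.5]
  ]
}}

```text
time_s: 2.1
tcp_pos: [0.6385, 0.2985, 0.2259]
eef_rot: [179.9, -0.0, -79.6]
contact_force: [-0.1, -0.0, -0.9]
gripper_width: 0.06
```

>>> {"method": "servo_tool", "body": {
  "steps": [
    [6, 0, 0, 0, 10.5],
    [6, 0, 0, 0, 10.5],
    [6, 0, 0, 0, 5],
    [6, 0, 0, 0, 0]
  ]
}}

```text
time_s: 2.6
tcp_pos: [0.6385, 0.2985, 0.2261]
eef_rot: [180.0, -0.0, -105.2]
contact_force: [0.3, 0.3, 1.0]
gripper_width: 0.06
```

>>> {"method": "servo_tool", "body": {
  "steps": [
    [6, 0, 0, 5, 0],
    [6, 0, 0, 5, 0],
    [6, 0, 0, 4, 0],
    [6, 0, 0, 3, 0],
    [6, 0, 0, 1.1, 0],
    [0.5, 0, 0, 0, 0],
    [0.5, 0, 0, 0, 0],
    [0.5, 0, 0, 0, 0]
  ]
}}

```text
time_s: 3.6
tcp_pos: [0.6394, 0.2991, 0.0471]
eef_rot: [-179.9, 0.1, -105.2]
contact_force: [1.1, 0.4, -0.0]
gripper_width: 0.0355
```

>>> {"method": "servo_tool", "body": {
  "steps": [
    [0.5, 0, 0, 0, 0],
    [0.5, 0, 0, 0, 0]
  ]
}}

```text
time_s: 3.85
tcp_pos: [0.6391, 0.2988, 0.0463]
eef_rot: [-180.0, 0.0, -105.2]
contact_force: [-0.2, -0.2, 2.4]
gripper_width: 0.0185
```

Run:
```python
from h import *
crop("side",190,160,350,330,3.5,"c2.png")
print(r.get_state()["gripper_width"])
```

```text
0.018313728695439888
```

View pics/c2.png

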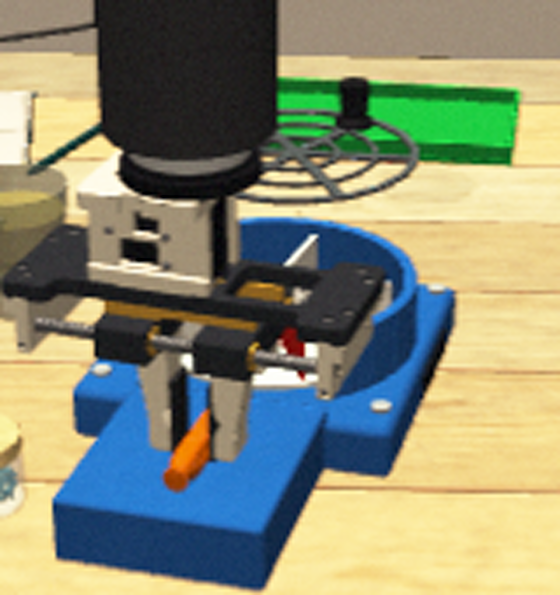

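>>> {"method": "servo_tool", "body": {
  "steps": [
    [0.5, 0, 0, 0, 0],
    [0.5, -1.5, 0, -0.1, 0],
    [0.5, -2.5, 0, -0.3, 0],
    [0.5, -1, 0, -2, 0],
    [0.5, 0, 0, -5, 0],
    [0.5, 0, 0, -5, 0],
    [0.5, 0, 0, -4, 0],
    [0.5, 0, 0, 0, 0]
  ],
  "squeeze": 35
}}

```text
time_s: 4.9
tcp_pos: [0.6534, 0.3486, 0.2139]
eef_rot: [-179.8, 0.3, -105.2]
contact_force: [0.4, -0.4, -1.1]
gripper_width: 0.0179
```

Run:
```python
from h import *
crop("side",150,100,350,330,2.6,"c3.png")
```

```text
(no output)
```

View pics/c3.png

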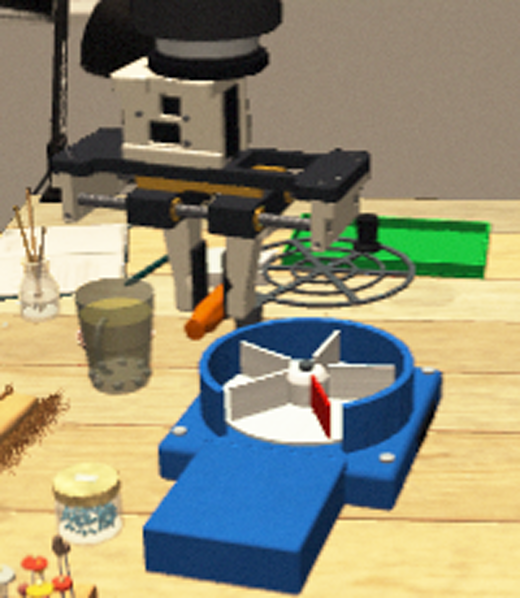

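>>> {"method": "servo_tool", "body": {
  "steps": [
    [0.5, 5.6, -0.2, 0, 0],
    [0.5, 5.6, -0.2, 0, 0],
    [0.5, 5.6, -0.2, 0, 0],
    [0.5, 5.6, -0.2, 0, 0],
    [0.5, 5.6, -0.2, 0, 0],
    [0.5, 5.6, -0.2, 0, 0],
    [0.5, 5.6, -0.2, 0, 0],
    [0.5, 5.6, -0.3, 0, 0]
  ]
}}

```text
time_s: 5.95
tcp_pos: [0.5496, -0.0912, 0.2082]
eef_rot: [179.9, -0.0, -105.2]
contact_force: [1.9, 1.5, 0.2]
gripper_width: 0.0176
```

>>> {"method": "servo_tool", "body": {
  "steps": [
    [0.5, 5.6, -0.2, 0, 0],
    [0.5, 5.6, -0.3, 0, 0],
    [0.5, 5.6, -0.3, 0, 0],
    [0.5, 5.6, -0.3, 0, 0],
    [0.5, 0, 0, 0, -10.5],
    [0.5, 0, 0, 0, -10.5],
    [0.5, 0, 0, 0, -10.5],
    [0.5, 0, 0, 0, -10.5]
  ]
}}

```text
time_s: 6.95
tcp_pos: [0.5021, -0.3085, 0.2078]
eef_rot: [179.9, 0.1, -62.9]
contact_force: [0.7, 1.9, -0.2]
gripper_width: 0.0178
```

>>> {"method": "servo_tool", "body": {
  "steps": [
    [0.5, 0, 0, 0, -10.5],
    [0.5, 0, 0, 0, -10.5],
    [0.5, 0, 0, 0, -10.5],
    [0.5, 0, 0, 0, -10.5],
    [0.5, 0, 0, 0, -10.5],
    [0.5, 0, 0, 0, -6],
    [0.5, 0, 0, 0, 0]
  ]
}}

```text
time_s: 7.82
tcp_pos: [0.5023, -0.3085, 0.2081]
eef_rot: [-180.0, 0.1, -4.8]
contact_force: [-0.4, 0.1, -0.0]
gripper_width: 0.0181
```

Run:
```python
from h import *
crop("top",300,130,450,300,3,"c4t.png")
crop("side",150,80,350,240,3,"c4.png")
```

```text
(no output)
```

View pics/c4t.png

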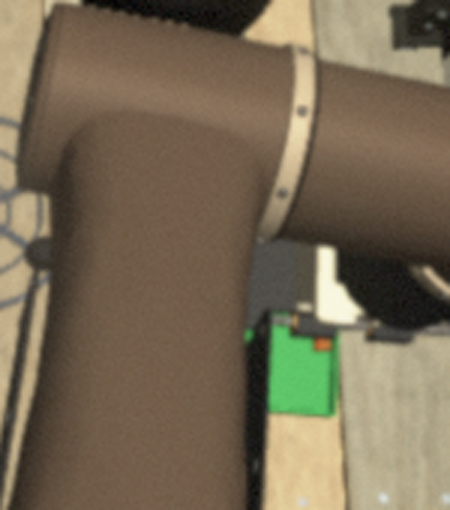

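View pics/c4.png

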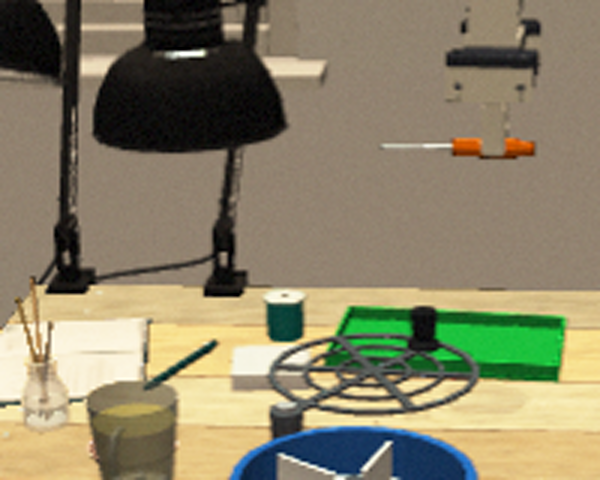

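>>> {"method": "servo_tool", "body": {
  "steps": [
    [0.5, 0, 0, 5, 0],
    [0.5, 0, 0, 5, 0],
    [0.5, 0, 0, 5, 0],
    [0.5, 0, 0, 3, 0],
    [0.5, 0, 0, 1, 0],
    [0.5, 0, 0, 0.5, 0],
    [0.5, 0, 0, 0.2, 0],
    [0.5, 0, 0, 0, 0]
  ]
}}

```text
time_s: 8.93
tcp_pos: [0.5033, -0.3092, 0.0136]
eef_rot: [180.0, -0.1, -4.7]
contact_force: [0.6, -0.4, 0.7]
gripper_width: 0.0181
```

>>> {"method": "servo_tool", "body": {
  "steps": [
    [0.5, 0, 0, 0.2, 0],
    [0.5, 0, 0, 0.1, 0],
    [2.2, 0, 0, 0, 0],
    [4, 0, 0, 0, 0],
    [4, 0, 0, 0, 0],
    [4, 0, 0, -2, 0],
    [4, 0, 0, -5, 0],
    [4, 0, 0, -5, 0]
  ]
}}

```text
time_s: 9.93
tcp_pos: [0.5022, -0.3089, 0.1305]
eef_rot: [-180.0, 0.1, -4.7]
contact_force: [1.5, -0.1, 0.7]
gripper_width: 0.0404
```

>>> {"method": "servo_tool", "body": {
  "steps": [
    [0, 0, 0, -5, 0],
    [0, -5, -2, 0, 0],
    [0, -5, -4, 0, 0],
    [0, 0, -5, 0, 0]
  ]
}}

```text
time_s: 10.42
tcp_pos: [0.4099, -0.1917, 0.1797]
eef_rot: [-180.0, -0.0, -4.9]
contact_force: [1.1, 0.4, 0.7]
gripper_width: 0.0054
```

Run:
```python
from h import *
cv2.imwrite("pics/t5.png",r.capture("top")[:,:,::-1])
crop("side",190,150,350,330,3.3,"c5.png")
```

```text
(no output)
```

View pics/t5.png

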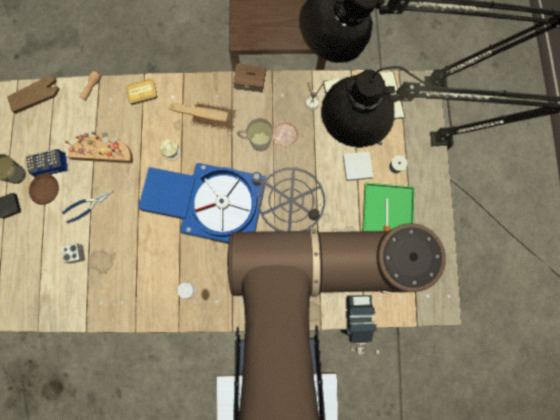

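View pics/c5.png

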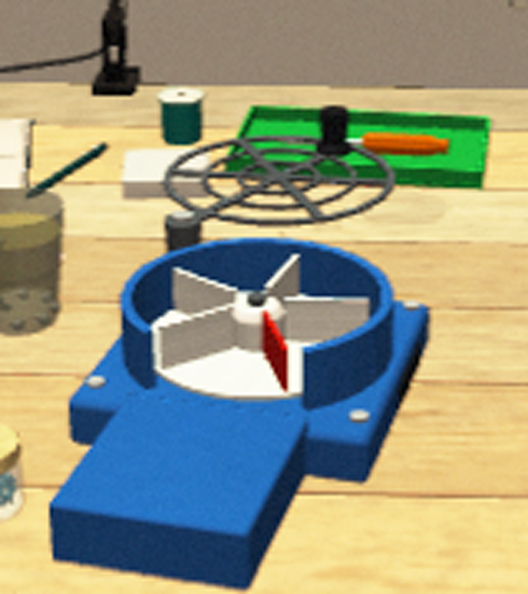

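>>> {"method": "servo_tool", "body": {
  "steps": [
    [0, 2.15, -4.9, 0, 0],
    [0, 2.15, -4.9, 0, 0],
    [0, 2.15, -4.9, 0, 0],
    [0, 2.15, -4.9, 0, 0],
    [0, 2.15, -4.9, 0, 0],
    [0, 2.15, -4.9, 0, 0],
    [0, 2.15, -4.9, 0, 0],
    [0, 2.15, -4.8, 0, 0]
  ]
}}

```text
time_s: 11.52
tcp_pos: [0.6175, 0.1848, 0.1792]
eef_rot: [180.0, 0.0, -4.7]
contact_force: [1.3, 0.7, 0.3]
gripper_width: 0.0005
```

>>> {"method": "servo_tool", "body": {
  "steps": [
    [0, 0, 0, 4, 0],
    [0, 0, 0, 3, 0],
    [0, 0, 0, 0, 0]
  ]
}}

```text
time_s: 11.9
tcp_pos: [0.6152, 0.1823, 0.1066]
eef_rot: [179.8, 0.3, -4.7]
contact_force: [-0.3, 0.3, 0.9]
gripper_width: 0.0006
```

Run:
```python
from h import *
print(r.get_state()["tcp_pos"])
crop("side",190,150,350,330,3.3,"c6.png")
```

```text
[0.61517152 0.18228927 0.10664183]
```

View pics/c6.png

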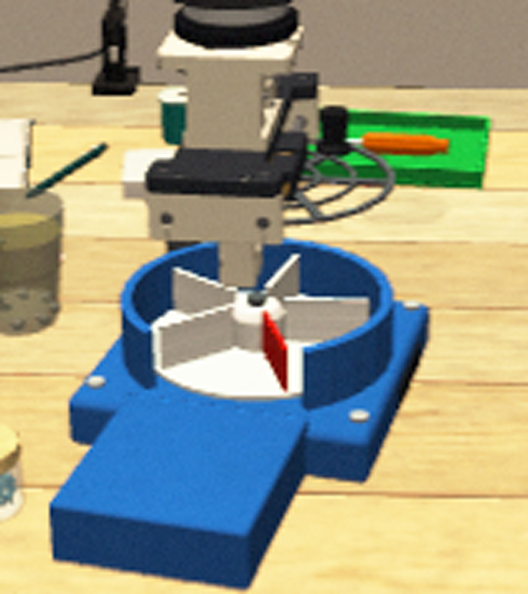

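>>> {"method": "servo_tool", "body": {
  "steps": [
    [0, 0, 0, 3, 0],
    [0, 0, 0, 1.8, 0],
    [0, 0, 0, 0, 0]
  ]
}}

```text
time_s: 12.32
tcp_pos: [0.6163, 0.1829, 0.0612]
eef_rot: [179.9, 0.1, -4.7]
contact_force: [0.0, -0.2, 0.4]
gripper_width: 0.0002
```

>>> {"method": "servo_tool", "body": {
  "steps": [
    [0, -2.6, 0, 0, 0],
    [0, -1.8, 0, -2.2, 0],
    [0, -0.3, 0, -5, 0],
    [0, 0, 0, -5, 0]
  ]
}}

```text
time_s: 12.82
tcp_pos: [0.5698, 0.1873, 0.1867]
eef_rot: [-180.0, -0.1, -4.7]
contact_force: [1.4, 0.6, 0.0]
gripper_width: 0.0011
```

Run:
```python
from h import *
a=[r.capture("side") for _ in range(4)]
print(r.get_state()["time_s"])
g=[cv2.resize(i[210:300,210:330],None,fx=3.2,fy=3.2) for i in a]
cv2.imwrite("pics/c7.png",np.vstack([np.hstack(g[:2]),np.hstack(g[2:])])[:,:,::-1])
```

```text
13.025
```

View pics/c7.png

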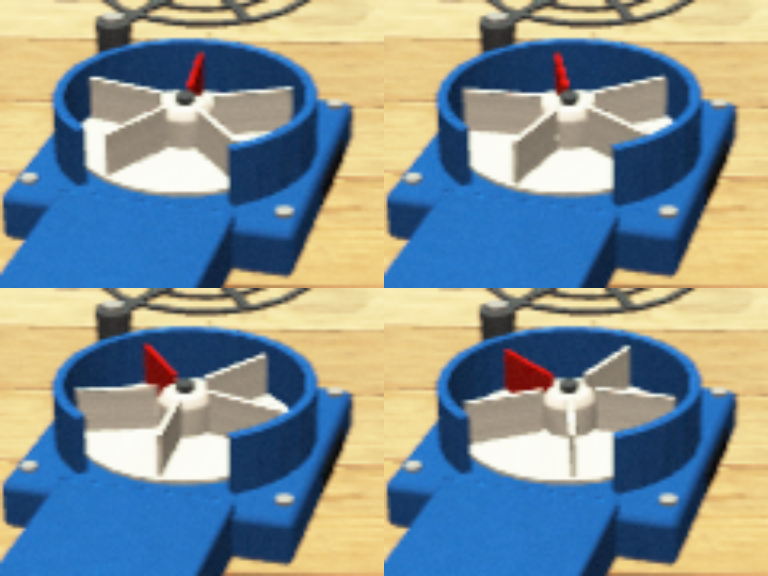

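>>> {"method": "servo_tool", "body": {
  "steps": [
    [4.6, 0.2, 4.8, 0, 0],
    [4.6, 0.2, 4.8, 0, 0],
    [4.6, 0.2, 4.8, 0, 0],
    [4.6, 0.3, 4.8, 0, 0]
  ]
}}

```text
time_s: 13.52
tcp_pos: [0.5623, -0.0064, 0.1831]
eef_rot: [180.0, 0.1, -4.7]
contact_force: [-0.0, -0.1, 0.2]
gripper_width: 0.0351
```

```bash
cat > wheel.py <<'E'
from h import *
import sys
hub=np.array([.606,.135])
def ang(im):
    h=cv2.cvtColor(im,cv2.COLOR_RGB2HSV)
    m=cv2.inRange(h,(0,140,50),(5,255,255))|cv2.inRange(h,(174,140,50),(180,255,255))
    mm=np.zeros_like(m);mm[215:290,215:320]=m[215:290,215:320]
    ys,xs=np.nonzero(mm)
    if len(xs)<6: return None
    p=onz("side",(xs.mean(),ys.mean()),.058)[:2]-hub
    return round(float(np.degrees(np.arctan2(p[1],p[0]))),1)
def look(n=3):
    for _ in range(n):
        t=r.get_state()["time_s"];im=r.capture("side");print(round(t,3),ang(im))
    return im
if __name__=="__main__":
    im=look(3)
    if len(sys.argv)>1: crop("side",190,150,350,330,3.3,sys.argv[1],im)
E
python3 wheel.py c8.png
```

```text
13.525 100.2
13.575 111.7
13.625 125.8
```

>>> {"method": "servo_tool", "body": {
  "steps": [
    [4.6, 0.2, 4.8, 0, 0],
    [4.6, 0.3, 4.9, 0, 0],
    [4.6, 0, 0, 0, -9.7],
    [4.6, 0, 0, 0, -9.7]
  ]
}}

```text
time_s: 14.18
tcp_pos: [0.5599, -0.102, 0.1831]
eef_rot: [-180.0, 0.1, 15.0]
contact_force: [0.4, -0.1, 0.3]
gripper_width: 0.0461
```

```bash
python3 wheel.py
```

```text
14.175 -106.4
14.225 -97.8
14.275 -88.9
```

>>> {"method": "servo_tool", "body": {
  "steps": [
    [4.6, 0, 0, 0, -9.7],
    [4.6, 0, 0, 0, -9.7],
    [4.6, 0, 0, 0, -9.7],
    [4.6, 0, 0, 0, -9.7]
  ]
}}

```text
time_s: 14.82
tcp_pos: [0.56, -0.1013, 0.1834]
eef_rot: [-180.0, 0.0, 53.6]
contact_force: [-0.6, 0.8, 0.1]
gripper_width: 0.0459
```

```bash
python3 wheel.py c9.png
```

```text
14.825 5.9
14.875 14.0
14.925 21.8
```

View pics/c9.png

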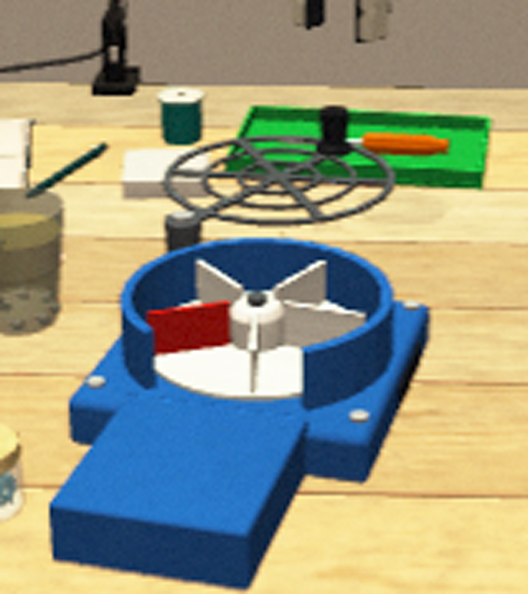

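>>> {"method": "servo_tool", "body": {
  "steps": [
    [4.6, 0, 0, 0, 0],
    [4.6, 0, 0, 0, 0],
    [4.6, 0, 0, 0, 0],
    [4.6, 0, 0, 0, 0],
    [4.6, 0, 0, 0, 0],
    [4.6, 0, 0, 0, 0],
    [4.6, 0, 0, 0, 0],
    [4.6, 0, 0, 0, 0]
  ]
}}

```text
time_s: 15.98
tcp_pos: [0.56, -0.1019, 0.1836]
eef_rot: [180.0, 0.0, 53.5]
contact_force: [0.5, 0.6, -0.1]
gripper_width: 0.0457
```

>>> {"method": "servo_tool", "body": {
  "steps": [
    [4.6, 0, 0, 0, 0],
    [4.6, 0, 0, 0, 0],
    [4.6, 0, 0, 0, 0],
    [4.6, 0, 0, 0, 0],
    [4.6, 0, 0, 0, 0],
    [4.6, 0, 0, 0, 0],
    [4.6, 0, 0, 0, 0],
    [4.6, 0, 0, 0, 0]
  ]
}}

```text
time_s: 16.98
tcp_pos: [0.56, -0.1019, 0.1836]
eef_rot: [-180.0, 0.0, 53.5]
contact_force: [0.6, 0.2, 1.2]
gripper_width: 0.0456
```

>>> {"method": "servo_tool", "body": {
  "steps": [
    [4.6, 0, 0, 0, 0],
    [4.6, 0, 0, 0, 0],
    [4.6, 0, 0, 0, 0],
    [4.6, 0, 0, 0, 0],
    [4.6, 0, 0, 0, 0],
    [4.6, 0, 0, 0, 0],
    [4.6, 0, 0, 0, 0],
    [4.6, 0, 0, 0, 0]
  ]
}}

```text
time_s: 17.98
tcp_pos: [0.56, -0.1019, 0.1836]
eef_rot: [180.0, -0.0, 53.5]
contact_force: [-0.4, -0.3, 0.1]
gripper_width: 0.0462
```

>>> {"method": "servo_tool", "body": {
  "steps": [
    [4.6, 0, 0, 0, 0],
    [4.6, 0, 0, 0, 0],
    [4.6, 0, 0, 0, 0],
    [4.6, 0, 0, 0, 0],
    [4.6, 0, 0, 0, 0],
    [4.6, 0, 0, 0, 0],
    [4.6, 0, 0, 0, 0],
    [4.6, 0, 0, 0, 0]
  ]
}}

```text
time_s: 18.98
tcp_pos: [0.56, -0.1019, 0.1836]
eef_rot: [-180.0, 0.0, 53.5]
contact_force: [0.6, -1.1, 0.3]
gripper_width: 0.0458
```

>>> {"method": "servo_tool", "body": {
  "steps": [
    [4.6, 0, 0, 0, 0],
    [4.6, 0, 0, 0, 0],
    [4.6, 0, 0, 0, 0],
    [4.6, 0, 0, 0, 0],
    [4.6, 0, 0, 0, 0],
    [4.6, 0, 0, 0, 0],
    [4.6, 0, 0, 0, 0],
    [4.6, 0, 0, 0, 0]
  ]
}}

```text
time_s: 19.98
tcp_pos: [0.56, -0.1019, 0.1836]
eef_rot: [180.0, -0.0, 53.5]
contact_force: [-0.3, 0.0, -0.9]
gripper_width: 0.0459
```

```bash
python3 wheel.py
```

```text
19.975 -27.1
20.025 -27.3
20.075 -26.7
```

>>> {"method": "servo_tool", "body": {
  "steps": [
    [4.6, 0, 0, 0, 0],
    [4.6, 0, 0, 0, 0],
    [4.6, 0, 0, 0, 0],
    [4.6, 0, 0, 0, 0],
    [4.6, 0, 0, 0, 0],
    [4.6, 0, 0, 0, 0],
    [4.6, 0, 0, 0, 0],
    [4.6, 0, 0, 0, 0]
  ]
}}

```text
time_s: 21.12
tcp_pos: [0.56, -0.1019, 0.1836]
eef_rot: [-180.0, 0.0, 53.5]
contact_force: [1.1, 0.7, -0.8]
gripper_width: 0.0461
```

```bash
python3 wheel.py
```

```text
21.125 -24.0
21.175 -24.1
21.225 -24.0
```

>>> {"method": "servo_tool", "body": {
  "steps": [
    [4.6, 0, 0, 0, 0],
    [4.6, 0, 0, 0, 0],
    [4.6, 0, 0, 0, 0],
    [4.6, 0, 0, 0, 0],
    [4.6, 0, 0, 0, 0],
    [4.6, 0, 0, 0, 0],
    [4.6, 0, 0, 0, 0],
    [4.6, 0, 0, 0, 0]
  ]
}}

```text
time_s: 22.28
tcp_pos: [0.56, -0.1019, 0.1836]
eef_rot: [-180.0, -0.0, 53.5]
contact_force: [0.0, -0.2, -0.2]
gripper_width: 0.0461
```

```bash
python3 wheel.py
```

```text
22.275 -24.0
22.325 -24.0
22.375 -24.0
```

>>> {"method": "servo_tool", "body": {
  "steps": [
    [4.6, 0, 0, 3, 0],
    [4.6, 0, 0, 3, 0],
    [4.6, 0, 0, 2.7, 0],
    [4.6, 0, 0, 0, 0]
  ]
}}

```text
time_s: 22.92
tcp_pos: [0.5585, -0.1021, 0.0947]
eef_rot: [-179.8, 0.2, 53.5]
contact_force: [0.2, 0.5, 0.1]
gripper_width: 0.0458
```

Run:
```python
from h import *
crop("side",200,120,350,260,4,"c10.png")
print(r.get_state()["contact_force"])
```

```text
[0.24689188 0.14913556 1.71405578]
```

View pics/c10.png

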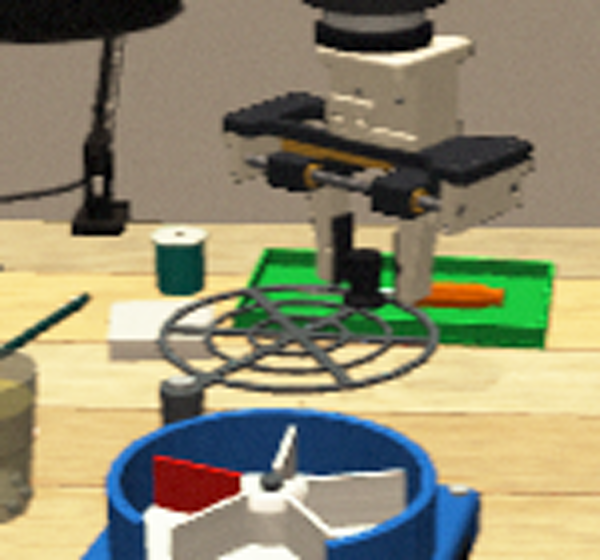

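>>> {"method": "servo_tool", "body": {
  "steps": [
    [3, 0, 0, 0, 0],
    [3, 0, 0, 0, 0],
    [3, 0.1, -1.9, 0, 6],
    [3, 0.1, -1.9, 0, 6],
    [3, 0.1, -1.9, 0, 6],
    [3, 0.1, -1.9, 0, 6],
    [3, 0.1, -1.9, 0, 6],
    [3, 0.1, -1.9, 0, 6]
  ]
}}

```text
time_s: 23.98
tcp_pos: [0.4949, -0.0099, 0.0975]
eef_rot: [180.0, -0.1, 17.3]
contact_force: [0.1, -1.1, 1.1]
gripper_width: 0.0301
```

```bash
cat > g.py <<'E'
from h import *
s=r.get_state();p=s["tcp_pos"][:2]*1000-[666,42.5]
print("r",np.hypot(*p),"phi",np.degrees(np.arctan2(p[1],p[0]))%360,"psi",s["eef_rot"][2],s["contact_force"].round(1),s["gripper_width"])
E
python3 g.py
```

```text
r 178.98022404789063 phi 197.03816599460882 psi 17.29719404893453 [ 0.1 -1.1  1.1] 0.030120088768235298
```

Tracking the arc (r 179 mm, φ 197°); continue toward 123°.

>>> {"method": "servo_tool", "body": {
  "steps": [
    [3, 0.1, -1.9, 0, 6],
    [3, 0.1, -1.9, 0, 6],
    [3, 0.1, -1.9, 0, 6],
    [3, 0.1, -1.9, 0, 6],
    [3, 0.1, -1.9, 0, 6],
    [3, 0.1, -1.9, 0, 6],
    [3, 0.1, -1.9, 0, 6],
    [3, 0, 0, 0, 0]
  ]
}}

```text
time_s: 24.98
tcp_pos: [0.5035, 0.1207, 0.0973]
eef_rot: [-179.9, -0.1, -24.4]
contact_force: [0.6, -0.8, -0.3]
gripper_width: 0.0297
```

```bash
python3 g.py
```

```text
r 180.3058326884481 phi 154.30805448888117 psi -24.42345778174501 [ 0.6 -0.8 -0.3] 0.02968536755433617
```

>>> {"method": "servo_tool", "body": {
  "steps": [
    [3, 0.1, -1.9, 0, 6],
    [3, 0.1, -1.9, 0, 6],
    [3, 0.1, -1.6, 0, 6],
    [3, 0.05, -1.0, 0, 3],
    [3, 0, -0.6, 0, 2],
    [3, 0, 0, 0, 0]
  ]
}}

```text
time_s: 25.72
tcp_pos: [0.5439, 0.1757, 0.0967]
eef_rot: [-180.0, 0.0, -47.4]
contact_force: [0.1, -0.0, 0.1]
gripper_width: 0.0301
```

```bash
python3 g.py
python3 - <<'E'
from h import *
crop("side",200,120,350,300,3.3,"c11.png")
E
```

```text
r 180.67915342643465 phi 132.52367880642618 psi -47.44985553875937 [ 0.1 -0.   0.1] 0.030130472168385106
```

View pics/c11.png

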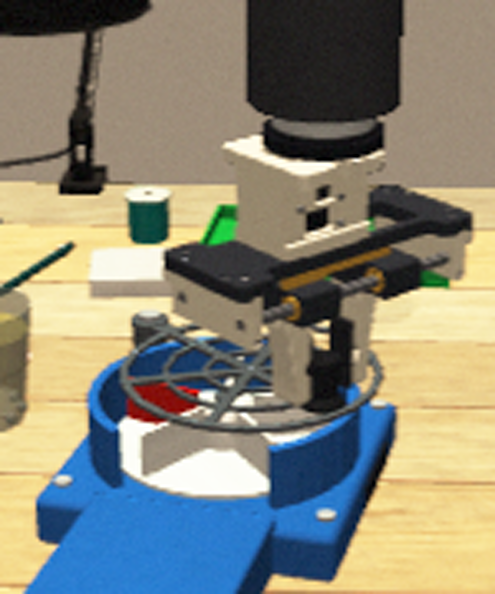

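>>> {"method": "servo_tool", "body": {
  "steps": [
    [3, 0.1, -1.4, 0, 4],
    [3, 0.1, -1.2, 0, 4],
    [3, 0, -0.5, 0, 2],
    [3, 0, -0.2, 0, 0],
    [3, 0, 0, 0, 0]
  ]
}}

```text
time_s: 26.4
tcp_pos: [0.5704, 0.195, 0.0966]
eef_rot: [180.0, 0.0, -57.4]
contact_force: [-2.1, 0.7, 0.8]
gripper_width: 0.0299
```

```bash
python3 g.py
```

```text
r 179.93830374365672 phi 122.08359501847839 psi -57.44067132420714 [-2.1  0.7  0.8] 0.029885000493730433
```

>>> {"method": "servo_tool", "body": {
  "steps": [
    [3, 0, -0.2, 0, 0],
    [3, 0, 0, 0, 0]
  ]
}}

```text
time_s: 26.65
tcp_pos: [0.5722, 0.1962, 0.0965]
eef_rot: [180.0, 0.0, -57.5]
contact_force: [-0.4, -0.3, -0.6]
gripper_width: 0.0299
```

```bash
python3 g.py
```

```text
r 180.05266299417295 phi 121.3829929653752 psi -57.48782848335131 [-0.4 -0.3 -0.6] 0.029935029443097307
```

>>> {"method": "servo_tool", "body": {
  "steps": [
    [3, 0, -0.2, 0, 0],
    [3, 0, 0, 0, 0]
  ]
}}

```text
time_s: 26.9
tcp_pos: [0.574, 0.1974, 0.0965]
eef_rot: [180.0, 0.0, -57.5]
contact_force: [-1.2, 0.8, 0.3]
gripper_width: 0.0303
```

```bash
python3 g.py
```

```text
r 180.1155182453399 phi 120.70421082093277 psi -57.497466597775 [-1.2  0.8  0.3] 0.03032492064051723
```

Not at the stop yet (force < 2 N); continue in small steps until the force rises.

>>> {"method": "servo_tool", "body": {
  "steps": [
    [3, 0, -0.15, 0, 0],
    [3, 0, 0, 0, 0]
  ]
}}

```text
time_s: 27.15
tcp_pos: [0.5743, 0.1975, 0.0964]
eef_rot: [179.9, 0.0, -57.5]
contact_force: [-5.0, -2.1, 3.1]
gripper_width: 0.0297
```

>>> {"method": "servo_tool", "body": {
  "steps": [
    [3, 0, -0.15, 0, 0],
    [3, 0, 0, 0, 0]
  ]
}}

```text
time_s: 27.4
tcp_pos: [0.5744, 0.1975, 0.0962]
eef_rot: [179.7, 0.0, -57.5]
contact_force: [-8.5, -1.6, 5.9]
gripper_width: 0.0299
```

```bash
python3 g.py;python3 - <<'E'
from h import *
crop("side",200,120,350,300,3.3,"c12.png")
E
```

```text
r 180.0835371726638 phi 120.57343153764212 psi -57.52936544878682 [-8.5 -1.6  5.9] 0.02986760180429115
```

View pics/c12.png

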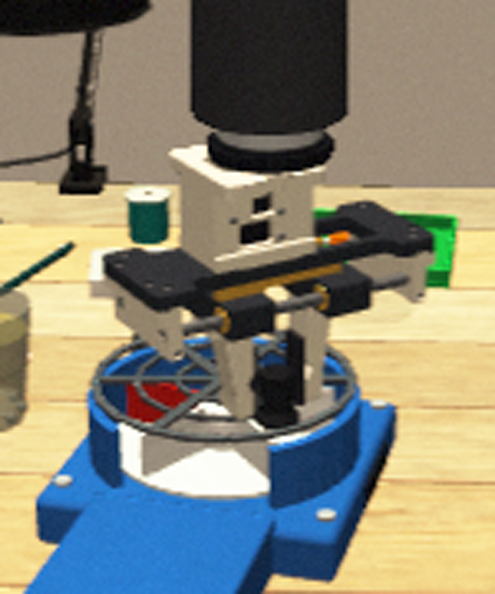

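>>> {"method": "servo_tool", "body": {
  "steps": [
    [3, 0, 0.5, 0, 0],
    [4.6, 0, 0.2, 0, 0],
    [4.6, 0, 0, 0, 0],
    [4.6, 0, 0, -3, 0],
    [4.6, 0, 0, -5, 0],
    [4.6, 0, 0, -5, 0],
    [4.6, -5, 0, 0, 0],
    [4.6, -3, 5, 0, 0]
  ]
}}

```text
time_s: 28.45
tcp_pos: [0.4861, 0.238, 0.2263]
eef_rot: [-179.9, 0.0, -57.5]
contact_force: [-1.3, -0.6, 0.3]
gripper_width: 0.0457
```

>>> {"method": "servo_tool", "body": {
  "steps": [
    [4.6, 0, 6, 0, 0],
    [4.6, 0, 6, 0, 0],
    [4.6, 0, 6, 0, 0],
    [4.6, 0, 0, 0, 0],
    [4.6, 0, 0, 0, 0]
  ]
}}

```text
time_s: 29.08
tcp_pos: [0.3341, 0.1396, 0.2274]
eef_rot: [-179.9, 0.0, -57.5]
contact_force: [0.4, -0.2, 0.4]
gripper_width: 0.0461
```

Run:
```python
from h import *
print(r.get_state()["tcp_pos"])
cv2.imwrite("pics/t13.png",r.capture("top")[:,:,::-1])
crop("side",100,100,400,330,2.6,"c13.png")
```

```text
[0.33409217 0.13964453 0.22738631]
```

View pics/t13.png

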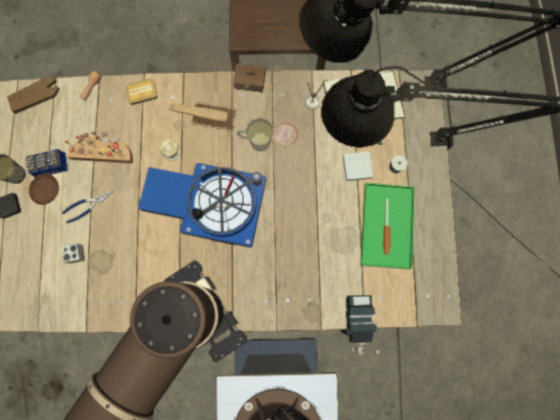

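View pics/c13.png

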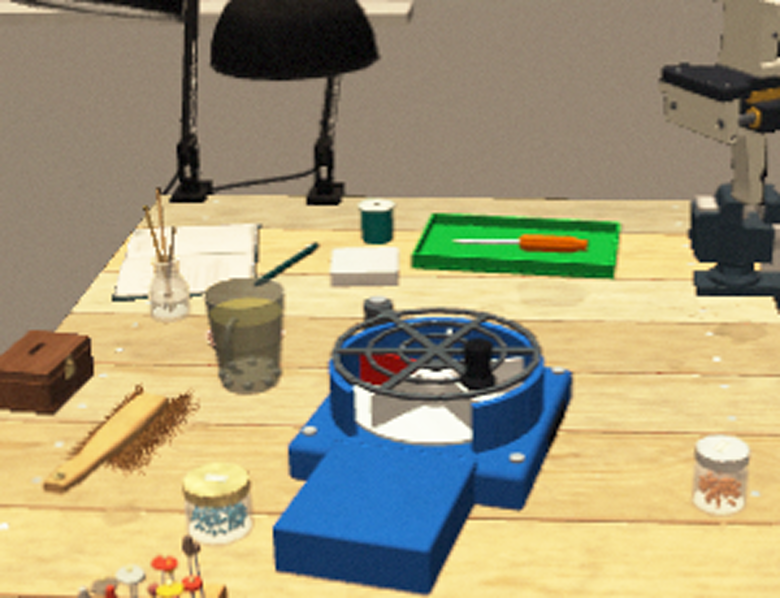

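```bash
python3 - <<'E'
from h import *
im=cv2.imread("pics/t13.png")[:,:,::-1].copy()
g=im[205:222,187:207].max(2);ys,xs=np.nonzero(g<60);u=(187+xs.mean(),205+ys.mean());print(u,len(xs))
k=onz("top",u,.119);print(k, np.degrees(np.arctan2(k[1]-.0425,k[0]-.666)), np.hypot(k[1]-.0425,k[0]-.666))
print("expect",proj("top",[[.568,.1935,.119]]))
print(abs(im[270:,:].astype(int)).mean()*0)
E
python3 wheel.py
```

```text
(np.float64(197.02298850574712), np.float64(213.42528735632183)) 87
[0.56457346 0.19130464 0.119     ] 124.2786838777729 0.1800837726376517
expect [[196.1688361  212.09753332]]
0.0
29.175 -22.1
29.225 -22.0
29.275 -22.1
```

Run:
```python
from h import *
crop("side",200,120,350,300,3.3,"c14.png")
a=cv2.imread("pics/c12.png");b=cv2.imread("pics/c14.png")
cv2.imwrite("pics/d.png",cv2.resize(np.hstack([a[300:450,60:380],b[300:450,60:380]]),None,fx=1.2,fy=2))
for s in(a,b):
    g=s[355:420,225:330].max(2); 
    for row in (20,30,40,50): x=np.nonzero(g[row]<45)[0]; print(row,(x.min(),x.max()) if len(x) else None,end=" ")
    print()
```

```text
20 (np.int64(30), np.int64(76)) 30 (np.int64(26), np.int64(77)) 40 (np.int64(33), np.int64(77)) 50 (np.int64(33), np.int64(67)) 
20 (np.int64(35), np.int64(68)) 30 (np.int64(35), np.int64(69)) 40 (np.int64(33), np.int64(65)) 50 (np.int64(36), np.int64(68))
```

View pics/d.png

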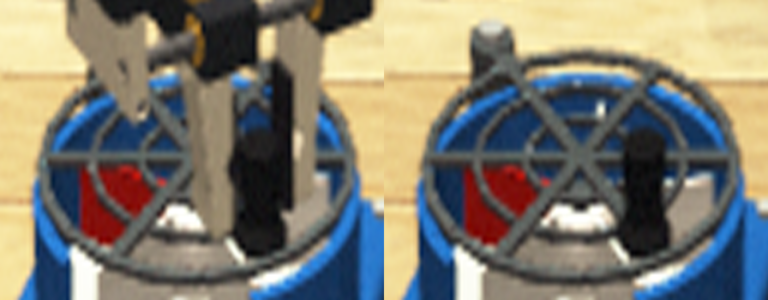

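Run:
```python
from h import *
im=cv2.imread("pics/t13.png")[:,:,::-1].copy()
c=im[155:255,170:280].copy()
c=cv2.resize(c,None,fx=7,fy=5.9*7/5.9*0.85,interpolation=cv2.INTER_CUBIC) if 0 else cv2.resize(c,None,fx=6,fy=6,interpolation=cv2.INTER_CUBIC)
for a,col in((0,(255,0,0)),(.03,(255,255,0))):
    phi=np.radians(122.9)+a
    t=np.linspace(0,6.283,80)
    ctr=np.array([.666+.110*np.cos(phi),.0425+.110*np.sin(phi)])
    P=np.c_[ctr[0]+.089*np.cos(t),ctr[1]+.089*np.sin(t),np.full(80,.087)]
    q=(proj("top",P)-[170,155]+.5)*6
    for x in q: cv2.circle(c,tuple(int(v) for v in x),1,col,-1)
cv2.imwrite("pics/e.png",c[:,:,::-1])
```

```text
(no output)
```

View pics/e.png

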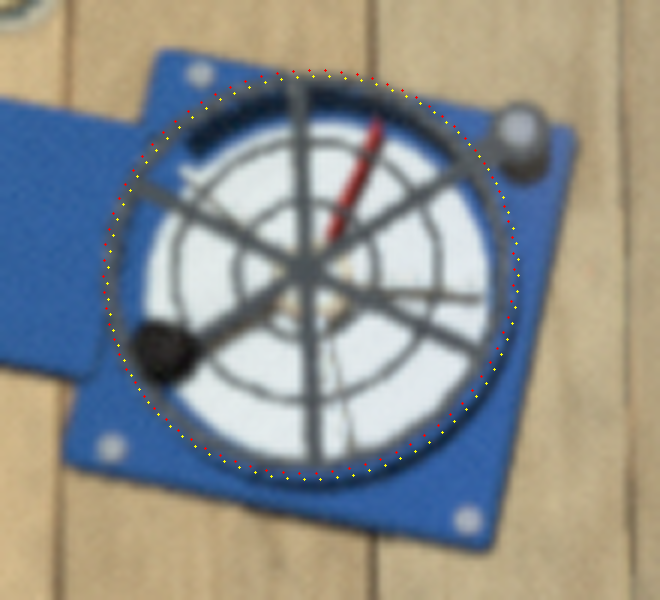

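>>> {"method": "servo_tool", "body": {
  "steps": [
    [0, 2, -4.6, 0, 0],
    [0, 2, -4.6, 0, 0],
    [0, 2, -4.6, 0, 0],
    [0, 2, -4.6, 0, 0],
    [0, 0, 0, 5, 0],
    [0, 0, 0, 5, 0],
    [0, 0, 0, 3, 0],
    [0, 0, 0, 0, 0]
  ]
}}

```text
time_s: 30.38
tcp_pos: [0.5306, 0.1693, 0.0936]
eef_rot: [179.6, -0.0, -57.5]
contact_force: [-0.4, -0.1, 1.1]
gripper_width: 0.0003
```

>>> {"method": "servo_tool", "body": {
  "steps": [
    [0, 0, -0.5, 0, 0],
    [0, 0, -0.5, 0, 0],
    [0, 0, -0.2, 0, 0],
    [0, 0, 0, 0, 0]
  ]
}}

```text
time_s: 30.88
tcp_pos: [0.5423, 0.1771, 0.0972]
eef_rot: [-179.9, 0.0, -57.5]
contact_force: [0.2, -0.1, 0.4]
gripper_width: 0.0004
```

>>> {"method": "servo_tool", "body": {
  "steps": [
    [0, 0, -0.2, 0, 0],
    [0, 0, 0, 0, 0]
  ]
}}

```text
time_s: 31.12
tcp_pos: [0.5437, 0.178, 0.0967]
eef_rot: [-180.0, -0.0, -57.5]
contact_force: [0.1, 0.4, -0.2]
gripper_width: 0.0003
```

>>> {"method": "servo_tool", "body": {
  "steps": [
    [0, 0, -0.2, 0, 0],
    [0, 0, 0, 0, 0]
  ]
}}

```text
time_s: 31.38
tcp_pos: [0.5454, 0.1791, 0.0966]
eef_rot: [-180.0, -0.0, -57.5]
contact_force: [1.1, 0.1, 0.9]
gripper_width: 0.0006
```

>>> {"method": "servo_tool", "body": {
  "steps": [
    [0, 0, -0.2, 0, 0],
    [0, 0, 0, 0, 0]
  ]
}}

```text
time_s: 31.62
tcp_pos: [0.5471, 0.1801, 0.0965]
eef_rot: [180.0, -0.0, -57.5]
contact_force: [0.4, -0.3, 0.6]
gripper_width: 0.0004
```

>>> {"method": "servo_tool", "body": {
  "steps": [
    [0, 0, -0.2, 0, 0],
    [0, 0, -0.2, 0, 0],
    [0, 0, 0, 0, 0]
  ]
}}

```text
time_s: 32.0
tcp_pos: [0.5479, 0.1806, 0.0962]
eef_rot: [179.7, 0.0, -57.5]
contact_force: [-10.0, -3.3, 7.3]
gripper_width: 0.0007
```

Run:
```python
from h import *
crop("side",200,120,350,300,3.3,"c15.png")
print(r.get_state()["contact_force"])
```

```text
[-9.37844728 -3.06003923  5.82679312]
```

View pics/c15.png

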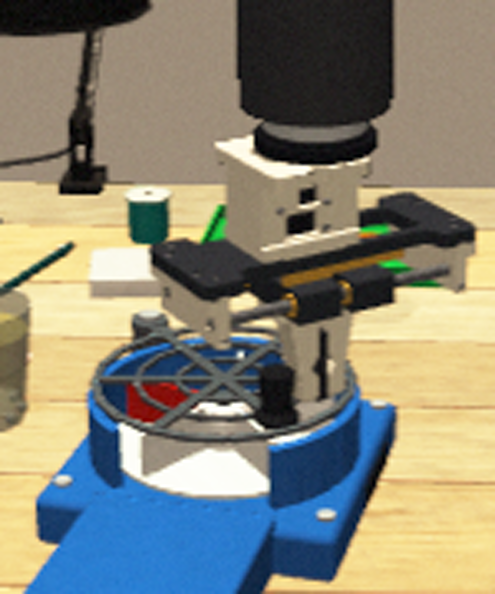

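>>> {"method": "servo_tool", "body": {
  "steps": [
    [0, 0, 1, 0, 0],
    [0, 0, 2, 0, 0],
    [0, 0, 0, -5, 0],
    [0, 0, 0, -5, 0],
    [0, -2, 5, -2, 0],
    [0, -2, 5, 0, 0],
    [0, -2, 5, 0, 0],
    [0, 0, 0, 0, 0]
  ]
}}

```text
time_s: 33.05
tcp_pos: [0.3639, 0.1353, 0.2172]
eef_rot: [-179.8, 0.1, -57.4]
contact_force: [1.5, 0.6, -0.5]
gripper_width: 0.0004
```

```bash
python3 - <<'E'
from h import *
im=r.capture("side");crop("side",100,100,400,330,2.6,"c16.png",im)
crop("side",200,120,350,300,3.3,"c17.png",im)
for f in("c15","c17","c14"):
    g=cv2.imread(f"pics/{f}.png")[355:430,225:330].max(2)
    for row in(20,30,40,50,58): x=np.nonzero(g[row,:72]<50)[0];print((x.min(),x.max()),end=" ")
    print()
E
python3 wheel.py
```

```text
(np.int64(35), np.int64(68)) (np.int64(35), np.int64(67)) (np.int64(32), np.int64(65)) (np.int64(36), np.int64(67)) (np.int64(30), np.int64(71)) 
(np.int64(35), np.int64(68)) (np.int64(34), np.int64(69)) (np.int64(33), np.int64(65)) (np.int64(36), np.int64(68)) (np.int64(30), np.int64(71)) 
(np.int64(35), np.int64(68)) (np.int64(34), np.int64(70)) (np.int64(32), np.int64(65)) (np.int64(36), np.int64(68)) (np.int64(30), np.int64(71)) 
33.1 -22.0
33.15 -22.2
33.2 -22.1
```

View pics/c16.png

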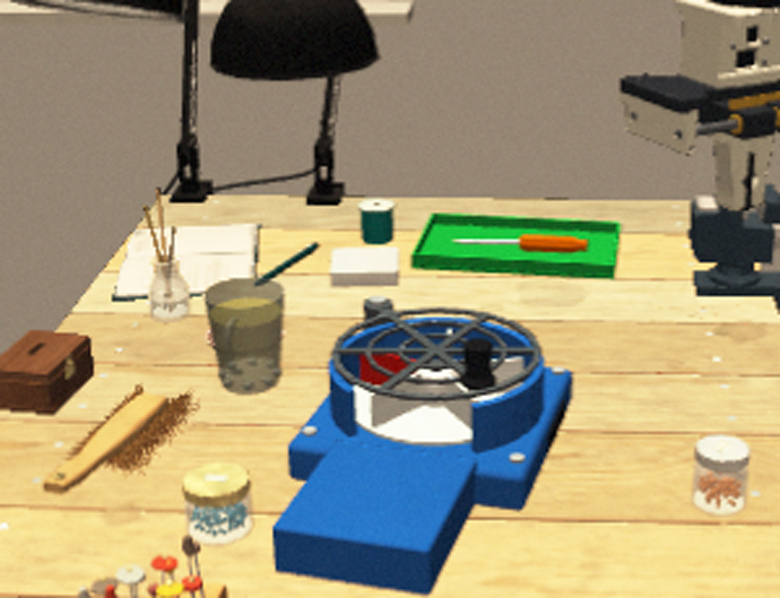

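The knob sits in the same place pressed and released, so the guard is on its stop. All the bystanders are where they started, so I'm handing the job in.

```bash
python3 -c "
from plant import r
print(r.close_job())"
```

```text
the job is handed in; nothing more can be done
None
```

The job is done and handed in at about 33 s, well inside the 72 s limit.

- **Screwdriver:** I gripped it by the handle, drew it out along the chute and laid it flat in the green tray. The last side view shows it lying there.
- **Wheel:** One push of the red vane, with the hand lifted clear, spun it counter-clockwise. In the pictures it had passed well over one turn with the hand away, still running at about 2.8 rad/s. I left the guard open until the vane angle held at -24.0° from 21.1 to 22.4 s.
- **Guard:** I swung it shut by the knob until it stalled on its stop, then pressed once more with closed fingers, which again stalled at about 10 N. The side view shows the knob in the same place pressed and released.
- **Disagreement:** The top view put the knob about 1.3° (some 4 mm) short of the computed closed angle. I took this as picture error, since the force and the side view both say it is home.
- **Bystanders:** Both jars, the spool and the glass look unmoved by eye in the last view, and the arm touches nothing. I did not measure their final positions.

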